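# Roll a mill jar up its loading gutter onto the jar mill

## Task

A filled porcelain jar is waiting at the foot of one of the two loading gutters of the jar mill: push it gently up its gutter with the fingertips until it drops in between the two rollers and stays there, never pinching or lifting it and never letting it shoot ahead or run away back down. Leave the jar that is already on the mill, and everything else on the table, where it is.

Things in the scene. Friction and masses are not known exactly. Their poses are not given: they have to be found in the camera images.
- mill: Bench jar mill, fixed, grey: two rollers between end cheeks (85 mm tall, at y = +-121 mm) and a drive housing (y = 125 to 213 mm, 150 mm along x, 114 mm tall, its dial to 130). Origin on the table below midway between the rollers; x level, pointing the way up the gutters (front to rear roller); y along the rollers towards the housing; z up.
- front_roller: Roller nearer the gutters, black rubber, 32 mm across, 228 mm long, turns when rubbed. Origin on its axis at mid length, 65 mm above the table, at mill x = -24 mm. A jar passing over its top has its axis 122 mm above the table; once past, it drops between the rollers on its own.
- rear_roller: Equal roller, parallel, axis 48 mm farther on (mill x = +24 mm). A jar home on the mill rests on both rollers, its axis at mill x = 0, 117 mm above the table, 5 mm lower than when it passed over the front roller.
- stop_bar (a point): Middle of the fixed steel stop bar behind the rear roller: 10 mm thick, runs along the rollers at mill x = 50 mm, 117 mm above the table. A jar at home is 4 mm short of it.
- gutter: Loading gutter that holds the waiting jar: fixed aluminium channel, floor 225 mm long, 100 mm wide inside, rising at 8 degrees to the front roller; side walls 4 mm thick, 28 mm above the floor. One of two equal gutters side by side, 112 mm apart; its place varies. Origin on the table below the roller pair at this gutter's middle line (mill y = +56 or -56 mm); axes as the mill's.
- gutter_floor (a point): On that gutter: floor surface at its foot end, mid width, 47 mm above the table. x up along the slope (floor ends at 225 mm), y across, z square to the floor. A foot lip at x = 0, 4 mm thick (towards -x), rises 20 mm. Here the jar's axis goes from x 36, z 41 mm (waiting) to x 249, z 41 (over the front roller's top) to x 273, z 32 (home).
- jar: Waiting jar: slippery glazed white porcelain, lying on its side across its gutter against the foot lip. Body 77 mm across, 92 mm long with lid and clamp; rolls on two black nylon rims, 82 mm across, 8 wide, at y = -40 and +28 mm. 0.45 to 0.8 kg. Origin on its axis at mid length; y along the axis, lid at +y (housing side); x, z turn as it rolls. Let go on the slope, it rolls back.
- loaded_jar: An equal jar already home on the rollers, above the empty gutter. Origin and axes as for the waiting jar.
- wrench: Bystander: a 150 mm steel spanner lying beside the gutters, on the drive housing's side.
- prop_a: Bystander: a fired-clay kiln prop, an upright tube 38 mm across and 75 mm tall, beside the gutters on the side away from the drive housing; origin at its foot.
- prop_b: Bystander: a shorter kiln prop, 38 mm across and 50 mm tall, near the first; origin at its foot.
- cup: Bystander: a small glaze cup 66 mm across and 60 mm tall, standing below the feet of the gutters; origin at its foot.
- ball_bowl: Bystander: a white bowl of grinding balls, 110 mm across and 50 mm tall, behind the mill; origin at its foot.
- bottle: Bystander: a grey bottle 52 mm across and 120 mm tall, at the mill's end away from the drive housing; origin at its foot.
- tray: Bystander: a square wooden tray 100 mm wide and 40 mm tall, on the open table to the right; origin at its foot.
- brush: Bystander: a 190 mm glaze brush lying on the open table to the right.
There are look-alikes about, which are no part of the job. What is shaped like the jar but yellow is not meant.

How it is judged:
By the outcome, as a careful person would: the job done as asked, in the order asked, and still so for the second after the job is handed in, with the robot touching nothing.
It also fails if it takes over 43 s, if anything falls off the work surface, if the arm or the gripper's body presses on something with over 40 N, if the wrist force passes 120 N, or if a joint passes its speed limit or range.

## Robot

A 6-joint arm with a two-finger parallel gripper is mounted at the origin on the work surface. World frame = base frame: x ahead of the robot, y to its left, z up, the work surface at z = 0. Lengths are in mm, angles in rad, forces in N, time in s.
With the tool pointing down it reaches from about 250 to 775 mm from the base axis. Payload 4 kg.
Tool frame: the origin (TCP) lies on the centre line of the jaws, within the pads' length; the fingertips stand 22 mm ahead of it and the grasp point (between the pads) lies 3 mm ahead of it; z points along the fingers, y is the line along which they close (so a half turn about z gives the same grasp; the last joint's range is limited). The gripper opens to 85 mm and grips with 20 to 120 N. Pads are 22 mm wide; open, the fingers measure 114 mm over their backs; the gripper's body (76 mm by 85 mm) begins 54 mm behind the grasp point. The pads swing forward as they close: fully open they stand 13 mm farther back than shut.
Start: joints at [1.227, 0.087, 1.371, -0, 1.684, -0.103], TCP at [131.171, 534.144, 253.341] pointing down, gripper open.
Joint ranges: [-3.1, 3.1], [-0.76, 2.03], [0.27, 2.55], [-1.08, 4.22], [0.17, 2.65], [-2.57, 2.57]. Speed limits (rad/s): [2.79, 2.79, 3.14, 3.14, 3.14, 3.14].

## Interface

Orientations are given as a unit quaternion [x, y, z, w].
In Python, from plant import observe, snapshot, camera_info, finish_job gives the robot as it stands.
- The arm moves only by the shell command python3 -m creep 'ROWS' [FORCE]. ROWS is a JSON object of lists of equal length, an entry for each row: "xyz": the shift along the tool's x, y, z normalised to -1 to 1, where 1 is 200 mm, a list of three; "rot": the turn, a rotation vector about the tool's x, y, z normalised to -1 to 1, where 1 is 45 degrees, a list of three; "hand": the gripper's target within -1 to 1 (shut at 1, half-way at 0, fully open at -1). In form: {"xyz": [[dx, dy, dz], ...], "rot": [[wx, wy, wz], ...], "hand": [hand, ...]}. A call has 1 to 5 rows; each row is the pose to reach, as a shift and turn from the pose commanded when the call began, along the tool's axes at that moment; what a row does not reach only later rows make up. A row lasts 1/12 s, in which the tool goes at most 41.7 mm and 7.16 degrees, less where a joint would pass 70% of its speed; a pose out of reach is approached as far as the arm can. A call with a number of a shift or a turn outside -1 to 1 is refused whole. A call with a gripper value outside its range is refused whole. The fingers move at their own pace and stop on an object; FORCE is the grip in N (left out, the last holds). Time passes only in rows, so rows that repeat a pose let the fingers close. It gives the time, the measured TCP pose, the force, the opening and the grip force at its end, in the units of the state.
- observe(): the state, without advancing time (a new reading comes with each control period).
- snapshot(name): name is "scene" or "top" or "wrist"; returns (picture, depth): 420x560x3 uint8, red, green, blue; 420x560 float32, mm along the optical axis (not along the pixel's ray), 0 where there is no reading.
- camera_info(name): a dict with "intrinsics" (3x3 intrinsics, pixels), "cam_to_world" (4x4, takes a point from camera to world coordinates); the wrist camera has in their place "tool_from_camera" (4x4, takes a point from camera to tool coordinates, whose origin is the TCP and whose axes are the flange's). Camera axes: x right, y up, looking along -z (the intrinsics and any distortion apply to the point x, -y, -z); pixel columns grow to the right and rows downward; lengths in mm; the calibration is good to about 2 mm. A picture is of the moment at which its call begins: read the wrist's pose just before it. camera_info takes no time and is no camera call.
- finish_job(): hands the job in; it is judged then, once.
The state is a dict: "t": time; "qpos": joint angles; "qvel": joint speeds; "joint_efforts": joint torques, N m; "position": TCP position; "eef_rot": TCP orientation; "contact_force": force on the tool from outside, world axes, zero at the start; "wrist_torque": the same for the moment, N m; "finger_gap": finger opening in mm; "grip_force": force on a finger pad.
Only numpy, scipy, OpenCV 4.12 (cv2) and the standard library are available. Lean on these libraries where they do the work, as an engineer would, in place of code of your own. Each camera call takes 0.05 s, during which the arm holds its last target. There are 200 camera calls.

## Working session

There is one attempt and no reset: what is moved stays moved. The work goes in short steps, Python scripts to look and compute and a shell command to move; the robot and the scene stay as the last step left them, time stands still between calls to the robot, and variables do not carry over. Pictures are saved under pics/ and viewed, at most 10 in all, crops included, and the job is handed in when it is done.

```bash
ls; mkdir -p pics
python3 - <<'E'
from plant import *
import cv2,numpy as np
s=observe();print({k:np.round(v,3) for k,v in s.items()})
for n in("scene","top"):
    p,d=snapshot(n);np.savez(f"{n}0.npz",p=p,d=d);cv2.imwrite(f"pics/{n}0.png",p[:,:,::-1])
    c=camera_info(n);print(n,{k:np.round(v,3).tolist() if not isinstance(v,str) else v for k,v in c.items()})
E
```

```text
pics
{'t': np.float64(0.0), 'qpos': array([ 1.227,  0.088,  1.372,  0.   ,  1.684, -0.103]), 'qvel': array([-0.   , -0.   , -0.001,  0.   , -0.   , -0.002]), 'joint_efforts': array([ 2.0000e-03, -3.5186e+01, -3.1328e+01,  0.0000e+00,  1.1000e-02,
        0.0000e+00]), 'position': array([131.007, 533.693, 252.094]), 'eef_rot': array([ 0.12 ,  0.993, -0.001, -0.   ]), 'contact_force': array([ 0.539, -0.894, -0.16 ]), 'wrist_torque': array([ 0.039,  0.071, -0.015]), 'grip_force': np.float64(0.0), 'finger_gap': np.float64(85.057)}
scene {'intrinsics': [[485.755, 0.0, 270.597], [0.0, 485.755, 211.326], [0.0, 0.0, 1.0]], 'cam_to_world': [[0.608, -0.675, 0.418, 1077.262], [0.794, 0.525, -0.306, -420.256], [-0.013, 0.518, 0.855, 1115.121], [0.0, 0.0, 0.0, 1.0]]}
top {'intrinsics': [[483.347, 0.0, 281.945], [0.0, 483.347, 207.599], [0.0, 0.0, 1.0]], 'cam_to_world': [[-0.0, 0.995, -0.105, 415.239], [-1.0, -0.001, -0.006, -59.73], [-0.006, 0.105, 0.994, 1475.831], [0.0, 0.0, 0.0, 1.0]]}
```

View pics/scene0.png

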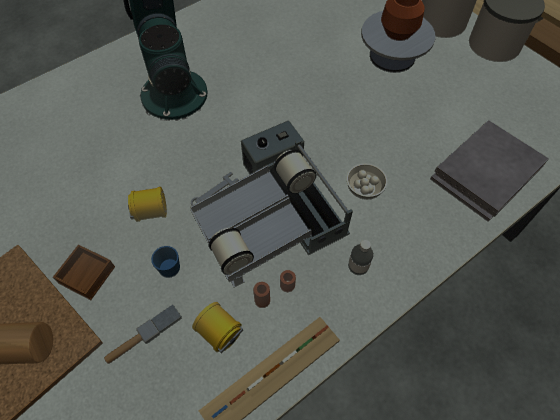

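View pics/top0.png

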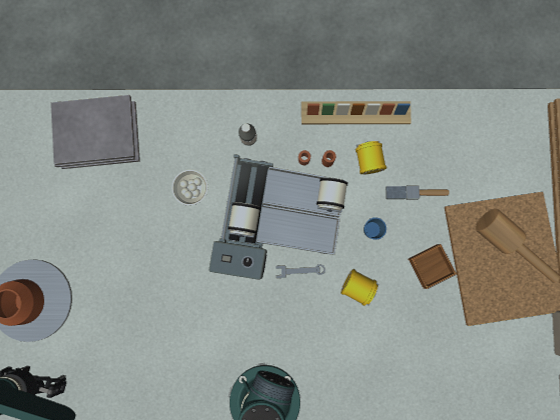

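The waiting jar is at top px (332,193) in the gutter away from the housing. The loaded jar is at (243,219), the housing at (238,260), and the yellow jars are decoys. Next I measure the mill pose from jars, rollers and gutter.

```bash
cat > h.py <<'E'
import numpy as np,cv2
from plant import *
def cloud(n,d):
    c=camera_info(n);K=np.array(c["intrinsics"]);T=np.array(c["cam_to_world"])
    v,u=np.mgrid[:420,:560]
    X=np.stack([(u-K[0,2])/K[0,0]*d,-(v-K[1,2])/K[1,1]*d,-d],-1)
    return X@T[:3,:3].T+T[:3,3]
def ray(n,u,v,z):
    c=camera_info(n);K=np.array(c["intrinsics"]);T=np.array(c["cam_to_world"])
    r=T[:3,:3]@np.array([(u-K[0,2])/K[0,0],-(v-K[1,2])/K[1,1],-1]);return T[:3,3]+r*(z-T[2,3])/r[2]
E
python3 - <<'E'
from h import *
for n,rw,rl in(("top",(300,365,165,225),(222,268,195,245)),("scene",(205,260,222,282),(270,322,142,200))):
    f=np.load(f"{n}0.npz");p,d=f["p"],f["d"];P=cloud(n,d);hsv=cv2.cvtColor(p,cv2.COLOR_RGB2HSV)
    for nm,(a,b,c,e),zr in(("wait",rw,92.6),("load",rl,117)):
        m=np.zeros(d.shape,bool);m[c:e,a:b]=True
        m&=(hsv[...,2]>150)&(hsv[...,1]<60)&(P[...,2]>zr-10)&(P[...,2]<zr+60)
        q=P[m];print(n,nm,m.sum(),"mean",q.mean(0).round(1),"z95",np.percentile(q[:,2],[50,95,99]).round(1))
        # cylinder fit r 38.5 with axis yaw
        from scipy.optimize import least_squares
        def res(x):
            a=np.array([np.cos(x[3]),np.sin(x[3]),0]);w=q-x[:3];w=w-np.outer(w@a,a);return np.linalg.norm(w,axis=1)-38.5
        c0=q.mean(0)-[0,0,25]
        def R(x):return np.r_[res([x[0]if 1 else 0,x[1],x[2],x[3]]),(x[0]-c0[0])*.01]
        s=least_squares(R,[*c0,np.pi/2*0+np.deg2rad(170)],loss="soft_l1");a=np.array([np.cos(s.x[3]),np.sin(s.x[3]),0])
        t=(q-s.x[:3])@a;print("  axis pt",s.x[:3].round(1),"yaw",np.rad2deg(s.x[3]).round(2),"extent ends",(s.x[:3]+a*t.min()).round(1),(s.x[:3]+a*t.max()).round(1))
# gutter structure: points height map in top
f=np.load("top0.npz");p,d=f["p"],f["d"];P=cloud("top",d)
im=cv2.resize(p[140:290,195:395],(800,600),interpolation=cv2.INTER_NEAREST);cv2.imwrite("pics/topc.png",im[:,:,::-1])
E
```

```text
top wait 539 mean [ 599.9 -183.3  121.1] z95 [125.  133.1 134.7]
  axis pt [ 599.9 -192.9   91.5] yaw 170.79 extent ends [ 650.3 -201.1   91.5] [ 536.3 -182.6   91.5]
top load 495 mean [527.4  61.5 149. ] z95 [150.7 157.7 159. ]
  axis pt [527.4  57.8 116. ] yaw 172.06 extent ends [586.3  49.6 116. ] [471.3  65.6 116. ]<stdin>:7: RuntimeWarning: Mean of empty slice.
  ret = um.true_divide(
Traceback (most recent call last):
IndexError: index -1 is out of bounds for axis 0 with size 0
```

Run:
```python
from h import *
f=np.load("top0.npz");p,d=f["p"],f["d"];P=cloud("top",d)
im=cv2.resize(p[140:290,195:395],(800,600),interpolation=cv2.INTER_NEAREST);cv2.imwrite("pics/topc.png",im[:,:,::-1])
# assumed frame check: mill frame profiles
for yaw in(80.7,):
    a=np.deg2rad(yaw);ex=np.array([np.cos(a),np.sin(a)]);ey=np.array([-ex[1],ex[0]])
    o=np.array([527.4,57.8])-56*ey;print("mill o",o.round(1))
    X=(P[...,:2]-o)@ex;Y=(P[...,:2]-o)@ey;Z=P[...,2]
    # housing: z>100
    m=(Z>105)&(Y>115)&(Y<230)&(abs(X)<100);print("housing x",np.percentile(X[m],[1,99]).round(1),"y",np.percentile(Y[m],[1,99]).round(1))
    r=cv2.minAreaRect(P[m][:,:2].astype(np.float32));print(r)
    # floors: plane residuals -> slope direction
    m=(X>-200)&(X<-60)&(Y>20)&(Y<92)
    A=np.c_[P[m][:,:2],np.ones(m.sum())];co=np.linalg.lstsq(A,Z[m],rcond=None)[0];print("slope deg",np.rad2deg(np.arctan(np.hypot(*co[:2]))),"dir",np.rad2deg(np.arctan2(co[1],co[0])))
    # divider wall ridge per x bin
    for x0 in range(-240,-40,20):
        m=(abs(X-x0)<10)
        z0=47+ (x0+270)*np.tan(np.deg2rad(8))
        w=m&(abs(Y)<25)&(Z>z0+17);o1=m&(Y>90)&(Y<125)&(Z>z0+17);o2=m&(Y<-90)&(Y>-125)&(Z>z0+17)
        print(x0,[ (round(float(Y[k].mean()),1),int(k.sum())) if k.any() else None for k in(w,o1,o2)])
    m=(abs(Y-56)<30)&(X<-200)&(Z>40);print("foot x",np.percentile(X[m],[1,3]))
    for nm,(x,y) in dict(wait=(-236,-56)).items():print(nm,(o+x*ex+y*ey).round(1))
```

```text
mill o [582.7  48.8]
housing x [-74.3  71.5] y [126.2 215.7]
((417.93890380859375, 74.6852798461914), (149.69717407226562, 100.8638916015625), 80.80416107177734)
slope deg 8.085429558866862 dir 80.64995016959264
-240 [(-10.5, 80), (111.1, 11), (-94.2, 19)]
-220 [(-9.8, 74), (111.1, 9), (-94.3, 22)]
-200 [(-8.0, 52), (111.2, 9), (-98.3, 25)]
-180 [(3.5, 23), (111.4, 11), (-104.2, 12)]
-160 [(4.3, 23), (111.2, 10), (-104.1, 13)]
-140 [(3.5, 24), (111.5, 11), (-104.0, 11)]
-120 [(3.6, 24), (111.6, 11), (-104.1, 14)]
-100 [(4.3, 22), (111.8, 11), (-104.0, 14)]
-80 [(4.0, 26), (111.8, 11), (-104.2, 12)]
-60 [(4.2, 24), (111.7, 10), (-103.6, 13)]
foot x [-924.91645453 -918.03039711]
wait [ 599.8 -193.2]
```

View pics/topc.png

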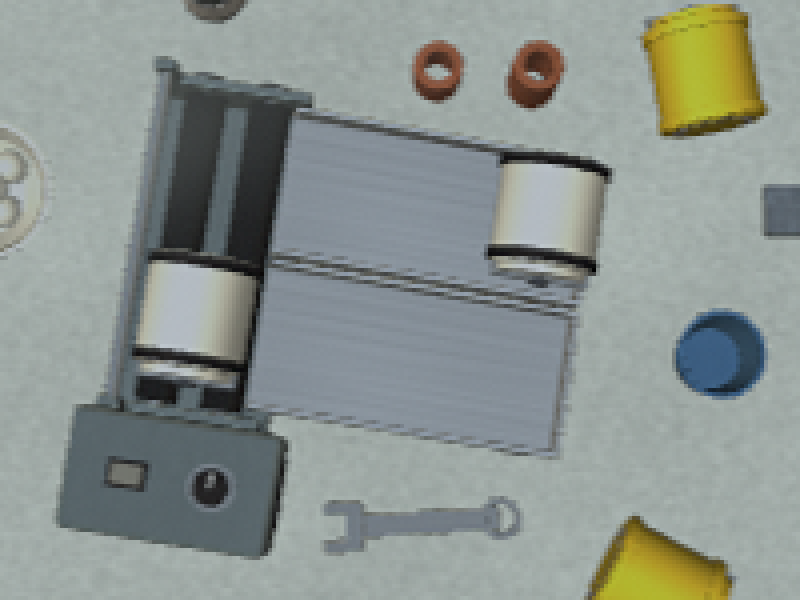

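```bash
cat >> h.py <<'E'
from scipy.spatial.transform import Rotation as Rn
YAW=np.deg2rad(80.8);EX=np.array([np.cos(YAW),np.sin(YAW)]);EY=np.array([-EX[1],EX[0]]);O=np.array([579.7,49.3])
def go(x,y,z):
    s=observe();R=Rn.from_quat(s["eef_rot"]);p=np.array(s["position"])
    t=np.r_[O+x*EX+y*EY,z];Rt=Rn.from_matrix(np.c_[np.r_[EX,0],-np.r_[EY,0],[0,0,-1]])
    print("t",round(float(s["t"]),2),"mill",((p[:2]-O)@EX).round(1),((p[:2]-O)@EY).round(1),p[2].round(1),"F",np.round(s["contact_force"],1),"gap",round(float(s["finger_gap"]),1))
    print(" xyz/200",(R.inv().apply(t-p)/200).round(3)," rot/45",(np.rad2deg((R.inv()*Rt).as_rotvec())/45).round(3),"dist",np.linalg.norm(t-p).round(1))
E
python3 - <<'E'
from h import *
go(-330,-59,252);go(-310,-59,101)
f=np.load("top0.npz");P=cloud("top",f["d"]);v=P.reshape(-1,3)[(f["d"]>0).ravel()]
X=(v[:,:2]-O)@EX;Y=(v[:,:2]-O)@EY
for x0 in range(-390,-260,20):
  print(x0,[ (lambda k:int(v[k,2].max()) if k.any() else None)((abs(X-x0)<10)&(abs(Y-y0)<10)) for y0 in range(-140,60,20)])
E
```

```text
t 0.1 mill 406.5 520.3 252.2 F [-0.2 -0.4 -0.5] gap 85.4
 xyz/200 [-3.183 -3.438  0.007]  rot/45 [-0.002  0.002  1.898] dist 937.0
t 0.1 mill 406.5 520.3 252.2 F [-0.2 -0.4 -0.5] gap 85.4
 xyz/200 [-3.175 -3.337  0.762]  rot/45 [-0.002  0.002  1.898] dist 933.7
-390 [5, 5, 8, 8, 5, 5, 62, 57, 10, 67]
-370 [6, 7, 6, 7, 6, 6, 64, 58, 13, 65]
-350 [9, 4, 6, 9, 7, 6, 7, 65, 63, 60]
-330 [77, 5, 6, 7, 5, 8, 7, 7, 4, 7]
-310 [64, 7, 6, 8, 5, 8, 7, 8, 7, 4]
-290 [7, 5, 4, 7, 6, 6, 5, 6, 8, 5]
-270 [9, 4, 124, 124, 126, 126, 125, 79, 70, 70]
```

```bash
for i in 1; do
python3 -m creep '{"xyz":[[-0.128,-0.138,0],[-0.256,-0.276,0],[-0.384,-0.414,0],[-0.512,-0.552,0],[-0.64,-0.69,0]],"rot":[[0,0,0],[0,0,0],[0,0,0],[0,0,0],[0,0,0]],"hand":[-1,-0.5,0,0.4,0.4]}' 40
python3 -m creep '{"xyz":[[-0.128,-0.138,0],[-0.256,-0.276,0],[-0.384,-0.414,0],[-0.512,-0.552,0],[-0.64,-0.69,0]],"rot":[[0,0,0],[0,0,0],[0,0,0],[0,0,0],[0,0,0]],"hand":[0.4,0.4,0.4,0.4,0.4]}'
python3 -m creep '{"xyz":[[-0.128,-0.138,0],[-0.256,-0.276,0],[-0.384,-0.414,0],[-0.512,-0.552,0],[-0.64,-0.69,0]],"rot":[[0,0,0],[0,0,0],[0,0,0],[0,0,0],[0,0,0]],"hand":[0.4,0.4,0.4,0.4,0.4]}'
done; python3 -c "from h import *;go(-330,-59,252)"
```

```text
t: 0.52
position: [222.8, 367.9, 252.7]
eef_rot: [0.12, 0.993, -0.0, -0.0]
contact_force: [1.6, -0.2, -0.1]
finger_gap: 38.9
grip_force: 0.0
t: 0.93
position: [314.1, 203.3, 253.0]
eef_rot: [0.12, 0.993, 0.0, 0.0]
contact_force: [1.3, 0.3, -0.5]
finger_gap: 25.5
grip_force: 0.0
t: 1.35
position: [405.6, 38.6, 253.0]
eef_rot: [0.12, 0.993, 0.0, -0.0]
contact_force: [0.3, 0.6, -0.2]
finger_gap: 25.4
grip_force: 0.0
t 1.35 mill -38.4 170.2 253.0 F [ 0.3  0.6 -0.2] gap 25.4
 xyz/200 [-1.26  -1.361  0.004]  rot/45 [ 0.    -0.     1.897] dist 370.9
```

```bash
python3 -m creep '{"xyz":[[-0.126,-0.136,0],[-0.252,-0.272,0],[-0.378,-0.408,0],[-0.504,-0.544,0],[-0.63,-0.68,0]],"rot":[[0,0,0],[0,0,0],[0,0,0],[0,0,0],[0,0,0]],"hand":[0.4,0.4,0.4,0.4,0.4]}'
python3 -m creep '{"xyz":[[-0.126,-0.136,0],[-0.252,-0.272,0],[-0.378,-0.408,0],[-0.504,-0.544,0],[-0.63,-0.68,0]],"rot":[[0,0,0.1],[0,0,0.25],[0,0,0.4],[0,0,0.55],[0,0,0.7]],"hand":[0.4,0.4,0.4,0.4,0.4]}'
python3 -m creep '{"xyz":[[0,0,0],[0,0,0],[0,0,0],[0,0,0],[0,0,0]],"rot":[[0,0,0.15],[0,0,0.3],[0,0,0.45],[0,0,0.6],[0,0,0.7]],"hand":[0.4,0.4,0.4,0.4,0.4]}'
python3 -m creep '{"xyz":[[0,0,0],[0,0,0],[0,0,0],[0,0,0],[0,0,0]],"rot":[[0,0,0.15],[0,0,0.3],[0,0,0.45],[0,0,0.497],[0,0,0.497]],"hand":[0.4,0.4,0.4,0.4,0.4]}'
python3 -c "
from h import *
go(-310,-59,104)
p,d=snapshot('wrist');cv2.imwrite('pics/w1.png',p[:,:,::-1]);np.savez('w1.npz',p=p,d=d)
p,d=snapshot('scene');cv2.imwrite('pics/s1.png',p[:,:,::-1])
"
```

```text
t: 1.77
position: [495.6, -123.4, 252.7]
eef_rot: [0.12, 0.993, 0.0, -0.0]
contact_force: [0.2, 0.9, 0.3]
finger_gap: 25.8
grip_force: 0.0
t: 2.18
position: [585.6, -285.3, 252.3]
eef_rot: [0.388, 0.922, 0.0, -0.001]
contact_force: [1.0, -0.5, 0.4]
finger_gap: 25.6
grip_force: 0.0
t: 2.6
position: [585.1, -283.8, 252.1]
eef_rot: [0.623, 0.782, -0.0, -0.001]
contact_force: [-0.7, 0.6, -0.1]
finger_gap: 25.5
grip_force: 0.0
t: 3.02
position: [585.0, -283.6, 252.4]
eef_rot: [0.761, 0.648, -0.0, -0.001]
contact_force: [0.3, -0.7, -1.1]
finger_gap: 25.5
grip_force: 0.0
t 3.02 mill -327.8 -58.5 252.4 F [ 0.3 -0.7 -1.1] gap 25.5
 xyz/200 [0.088 0.004 0.742]  rot/45 [-0.002 -0.001  0.   ] dist 149.4
```

View pics/w1.png

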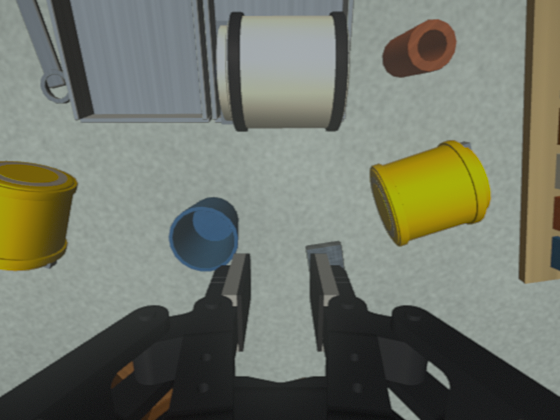

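The wrist view shows the jar at the foot: its rims are at columns 237 and 340, body mid 288, row 72. The fingers are centred near column 281. I'll get its lateral position in the mill frame.

```bash
python3 -c "
from h import *
s=observe();c=camera_info('wrist');K=np.array(c['intrinsics']);T=np.array(c['tool_from_camera']);d=np.load('w1.npz')['d']
R=Rn.from_quat(s['eef_rot']).as_matrix()
def pt(u,v,dd):
    X=T@np.array([(u-K[0,2])/K[0,0]*dd,-(v-K[1,2])/K[1,1]*dd,-dd,1]);w=R@X[:3]+s['position'];return ((w[:2]-O)@EX).round(1),((w[:2]-O)@EY).round(1),w[2].round(1)
for u,v in((237,70),(340,70),(250,70),(288,70),(325,70),(288,40),(288,110),(288,125),(140,119),(75,60),(350,5)):print(u,v,d[v,u],pt(u,v,d[v,u]))
for u in(233,245,326,315):print('tip',u,[(v,int(d[v,u])) for v in range(250,350,20)])
"
```

```text
237 70 225.7215 (np.float64(-238.1), np.float64(-31.2), np.float64(132.0))
340 70 226.11418 (np.float64(-238.0), np.float64(-96.0), np.float64(131.5))
250 70 227.61871 (np.float64(-238.0), np.float64(-39.2), np.float64(130.0))
288 70 227.83763 (np.float64(-237.9), np.float64(-63.3), np.float64(129.7))
325 70 226.89626 (np.float64(-238.0), np.float64(-86.7), np.float64(130.7))
288 40 227.4305 (np.float64(-219.7), np.float64(-63.3), np.float64(124.7))
288 110 243.01857 (np.float64(-262.6), np.float64(-63.7), np.float64(121.2))
288 125 258.38504 (np.float64(-273.4), np.float64(-64.0), np.float64(108.4))
140 119 298.11655 (np.float64(-271.5), np.float64(58.0), np.float64(66.5))
75 60 286.43262 (np.float64(-225.8), np.float64(105.3), np.float64(65.1))
350 5 258.34973 (np.float64(-190.6), np.float64(-108.5), np.float64(83.8))
tip 233 [(250, 339), (270, 134), (290, 121), (310, 117), (330, 111)]
tip 245 [(250, 400), (270, 134), (290, 133), (310, 133), (330, 133)]
tip 326 [(250, 385), (270, 135), (290, 120), (310, 115), (330, 112)]
tip 315 [(250, 384), (270, 135), (290, 130), (310, 129), (330, 130)]
```

```bash
python3 -m creep '{"xyz":[[0.02,0.004,0.19],[0.04,0.01,0.38],[0.06,0.017,0.56],[0.07,0.017,0.69],[0.08,0.017,0.757]],"rot":[[0,0,0],[0,0,0],[0,0,0],[0,0,0],[0,0,0]],"hand":[0.65,0.65,0.65,0.65,0.65]}'
python3 -m creep '{"xyz":[[0.005,0,0],[0.01,0,0],[0.015,0,0],[0.02,0,0],[0.03,0,0]],"rot":[[0,0,0],[0,0,0],[0,0,0],[0,0,0],[0,0,0]],"hand":[0.65,0.65,0.65,0.65,0.65]}'
python3 -c "
from h import *
go(-287,-62,101)
p,d=snapshot('wrist');cv2.imwrite('pics/w2.png',p[:,:,::-1])"
```

```text
t: 3.53
position: [588.7, -266.9, 96.3]
eef_rot: [0.761, 0.649, -0.001, -0.004]
contact_force: [-0.6, 0.1, -0.8]
finger_gap: 15.2
grip_force: 0.0
t: 3.95
position: [593.3, -263.4, 104.8]
eef_rot: [0.761, 0.648, 0.001, 0.002]
contact_force: [0.9, 0.7, 0.1]
finger_gap: 15.0
grip_force: 0.0
t 3.95 mill -306.5 -63.4 104.8 F [0.9 0.7 0.1] gap 15.0
 xyz/200 [ 0.097 -0.007  0.019]  rot/45 [0.006 0.002 0.001] dist 19.9
```

View pics/w2.png

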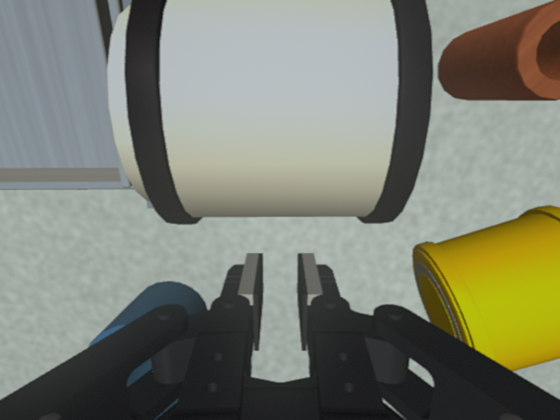

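```bash
python3 -m creep '{"xyz":[[0.01,0,0],[0.02,0,0],[0.03,0,0],[0.04,0,0],[0.05,0,0]],"rot":[[0,0,0],[0,0,0],[0,0,0],[0,0,0],[0,0,0]],"hand":[0.65,0.65,0.65,0.65,0.65]}'|sed -n '2p;4p'
python3 -m creep '{"xyz":[[0.008,0,0],[0.016,0,0],[0.024,0,0],[0.032,0,0],[0.04,0,0]],"rot":[[0,0,0],[0,0,0],[0,0,0],[0,0,0],[0,0,0]],"hand":[0.65,0.65,0.65,0.65,0.65]}'|sed -n '2p;4p'
python3 -m creep '{"xyz":[[0.008,0,-0.001],[0.016,0,-0.002],[0.024,0,-0.003],[0.032,0,-0.004],[0.04,0,-0.005]],"rot":[[0,0,0],[0,0,0],[0,0,0],[0,0,0],[0,0,0]],"hand":[0.65,0.65,0.65,0.65,0.65]}'|sed -n '2p;4p'
python3 -c "from h import *;go(-287,-62,101)"
```

```text
position: [593.7, -252.4, 101.8]
contact_force: [-0.1, -0.2, 0.6]
position: [595.0, -244.6, 101.9]
contact_force: [0.1, 0.1, -0.0]
position: [596.4, -237.1, 103.2]
contact_force: [0.1, -2.3, 1.8]
t 5.25 mill -280.1 -62.2 103.2 F [ 0.1 -2.3  1.8] gap 15.0
 xyz/200 [-0.035 -0.001  0.011]  rot/45 [0.001 0.001 0.001] dist 7.3
```

```bash
python3 -m creep '{"xyz":[[0.012,0,-0.0017],[0.024,0,-0.0034],[0.036,0,-0.005],[0.048,0,-0.0067],[0.06,0,-0.0084]],"rot":[[0,0,0],[0,0,0],[0,0,0],[0,0,0],[0,0,0]],"hand":[0.65,0.65,0.65,0.65,0.65]}'|sed -n '2p;4p'
python3 -m creep '{"xyz":[[0.012,0,-0.0017],[0.024,0,-0.0034],[0.036,0,-0.005],[0.048,0,-0.0067],[0.06,0,-0.0084]],"rot":[[0,0,0],[0,0,0],[0,0,0],[0,0,0],[0,0,0]],"hand":[0.65,0.65,0.65,0.65,0.65]}'|sed -n '2p;4p'
python3 -m creep '{"xyz":[[0.012,0,-0.0017],[0.024,0,-0.0034],[0.036,0,-0.005],[0.048,0,-0.0067],[0.06,0,-0.0084]],"rot":[[0,0,0],[0,0,0],[0,0,0],[0,0,0],[0,0,0]],"hand":[0.65,0.65,0.65,0.65,0.65]}'|sed -n '2p;4p'
cat >> h.py <<'E'
def look(name=None):
    s=observe();p,d=snapshot("wrist")
    if name:cv2.imwrite(f"pics/{name}.png",p[:,:,::-1])
    c=camera_info('wrist');K=np.array(c['intrinsics']);T=np.array(c['tool_from_camera'])
    v,u=np.mgrid[:420,:560];X=np.stack([(u-K[0,2])/K[0,0]*d,-(v-K[1,2])/K[1,1]*d,-d],-1)@T[:3,:3].T+T[:3,3]
    W=Rn.from_quat(s['eef_rot']).apply(X.reshape(-1,3))+s['position'];h=cv2.cvtColor(p,cv2.COLOR_RGB2HSV).reshape(-1,3)
    x=(W[:,:2]-O)@EX;y=(W[:,:2]-O)@EY;g=v.ravel()<245
    m=g&(d.ravel()>0)&(h[:,2]>120)&(h[:,1]<70)&(y>-88)&(y<-40)&(W[:,2]>W[:,2][0]*0+92)
    from scipy.optimize import least_squares
    for lab,k in(("all",m),("y<-70",m&(y<-70)),("y>-56",m&(y>-56))):
        q=np.c_[x[k],W[k,2]]
        if len(q)<50: print(lab,len(q));continue
        r=least_squares(lambda a:np.hypot(q[:,0]-a[0],q[:,1]-a[1])-38.5,[q[:,0].mean(),q[:,1].max()-38],loss="soft_l1")
        print(lab,len(q),"axis x,z",r.x.round(1),"rms",np.sqrt(np.mean(r.fun**2)).round(2))
E
python3 -c "from h import *;go(-240,-62,107);look('w3')"
```

```text
position: [598.2, -224.7, 104.6]
contact_force: [-1.1, -3.0, -0.1]
position: [600.1, -212.9, 106.3]
contact_force: [-0.2, -2.1, 0.7]
position: [602.0, -201.1, 108.0]
contact_force: [-1.3, -2.7, 1.5]
t 6.5 mill -243.6 -62.0 108.0 F [-1.3 -2.7  1.5] gap 14.9
 xyz/200 [ 0.018 -0.     0.005]  rot/45 [-0.    -0.     0.001] dist 3.8
all 34283 axis x,z [-195.    97.4] rms 0.54
y<-70 12894 axis x,z [-194.9   97.4] rms 0.54
y>-56 11387 axis x,z [-195.    97.4] rms 0.54
```

View pics/w3.png

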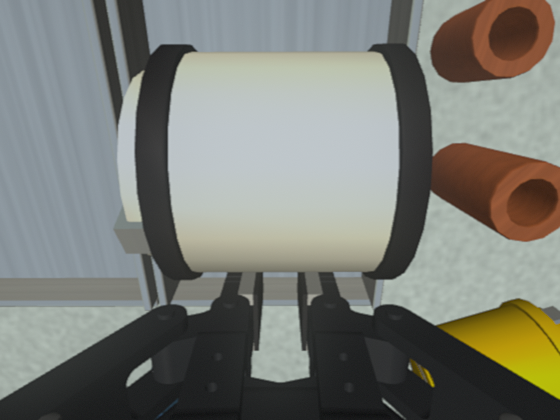

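The jar is rolling square and centred, with the fingertips on the body between the rims (row ~272). I keep pushing.

```bash
python3 -m creep '{"xyz":[[0.012,0,-0.0017],[0.024,0,-0.0034],[0.036,0,-0.005],[0.048,0,-0.0067],[0.06,0,-0.0084]],"rot":[[0,0,0],[0,0,0],[0,0,0],[0,0,0],[0,0,0]],"hand":[0.65,0.65,0.65,0.65,0.65]}'|sed -n '2p;4p'
python3 -m creep '{"xyz":[[0.012,0,-0.0017],[0.024,0,-0.0034],[0.036,0,-0.005],[0.048,0,-0.0067],[0.06,0,-0.0084]],"rot":[[0,0,0],[0,0,0],[0,0,0],[0,0,0],[0,0,0]],"hand":[0.65,0.65,0.65,0.65,0.65]}'|sed -n '2p;4p'
python3 -m creep '{"xyz":[[0.012,0,-0.0017],[0.024,0,-0.0034],[0.036,0,-0.005],[0.048,0,-0.0067],[0.06,0,-0.0084]],"rot":[[0,0,0],[0,0,0],[0,0,0],[0,0,0],[0,0,0]],"hand":[0.65,0.65,0.65,0.65,0.65]}'|sed -n '2p;4p'
python3 -m creep '{"xyz":[[0.012,0,-0.0017],[0.024,0,-0.0034],[0.036,0,-0.005],[0.048,0,-0.0067],[0.06,0,-0.0084]],"rot":[[0,0,0],[0,0,0],[0,0,0],[0,0,0],[0,0,0]],"hand":[0.65,0.65,0.65,0.65,0.65]}'|sed -n '2p;4p'
python3 -m creep '{"xyz":[[0.012,0,-0.0017],[0.024,0,-0.0034],[0.036,0,-0.005],[0.048,0,-0.0067],[0.06,0,-0.0084]],"rot":[[0,0,0],[0,0,0],[0,0,0],[0,0,0],[0,0,0]],"hand":[0.65,0.65,0.65,0.65,0.65]}'|sed -n '2p;4p'
python3 -c "from h import *;go(-72,-62,130);look('w4')"
```

```text
position: [603.9, -189.2, 109.6]
contact_force: [-1.1, -2.2, 0.6]
position: [605.8, -177.4, 111.3]
contact_force: [0.8, -2.8, 1.4]
position: [607.7, -165.6, 113.0]
contact_force: [-0.2, -1.5, 0.6]
position: [609.6, -153.7, 114.7]
contact_force: [-0.4, -2.1, 2.1]
position: [611.6, -141.9, 116.4]
contact_force: [-1.0, -1.3, 1.1]
t 8.63 mill -183.6 -62.0 116.4 F [-1.  -1.3  1.1] gap 15.2
 xyz/200 [ 0.558  0.    -0.068]  rot/45 [ 0.    -0.     0.001] dist 112.4
all 34265 axis x,z [-135.   105.9] rms 0.54
y<-70 12843 axis x,z [-135.   105.9] rms 0.54
y>-56 11425 axis x,z [-135.1  105.9] rms 0.53
```

```bash
python3 -m creep '{"xyz":[[0.012,0,-0.0017],[0.024,0,-0.0034],[0.036,0,-0.005],[0.048,0,-0.0067],[0.06,0,-0.0084]],"rot":[[0,0,0],[0,0,0],[0,0,0],[0,0,0],[0,0,0]],"hand":[0.65,0.65,0.65,0.65,0.65]}'|sed -n '2p;4p'
python3 -m creep '{"xyz":[[0.012,0,-0.0017],[0.024,0,-0.0034],[0.036,0,-0.005],[0.048,0,-0.0067],[0.06,0,-0.0084]],"rot":[[0,0,0],[0,0,0],[0,0,0],[0,0,0],[0,0,0]],"hand":[0.65,0.65,0.65,0.65,0.65]}'|sed -n '2p;4p'
python3 -m creep '{"xyz":[[0.012,0,-0.0017],[0.024,0,-0.0034],[0.036,0,-0.005],[0.048,0,-0.0067],[0.06,0,-0.0084]],"rot":[[0,0,0],[0,0,0],[0,0,0],[0,0,0],[0,0,0]],"hand":[0.65,0.65,0.65,0.65,0.65]}'|sed -n '2p;4p'
python3 -m creep '{"xyz":[[0.012,0,-0.0017],[0.024,0,-0.0034],[0.036,0,-0.005],[0.048,0,-0.0067],[0.06,0,-0.0084]],"rot":[[0,0,0],[0,0,0],[0,0,0],[0,0,0],[0,0,0]],"hand":[0.65,0.65,0.65,0.65,0.65]}'|sed -n '2p;4p'
python3 -m creep '{"xyz":[[0.012,0,-0.0017],[0.024,0,-0.0034],[0.036,0,-0.005],[0.048,0,-0.0067],[0.06,0,-0.0084]],"rot":[[0,0,0],[0,0,0],[0,0,0],[0,0,0],[0,0,0]],"hand":[0.65,0.65,0.65,0.65,0.65]}'|sed -n '2p;4p'
python3 -m creep '{"xyz":[[0.012,0,-0.0017],[0.024,0,-0.0034],[0.036,0,-0.005],[0.048,0,-0.0067],[0.06,0,-0.0084]],"rot":[[0,0,0],[0,0,0],[0,0,0],[0,0,0],[0,0,0]],"hand":[0.65,0.65,0.65,0.65,0.65]}'|sed -n '2p;4p'
python3 -c "from h import *;go(-72,-62,130);look('w5')"
```

```text
position: [613.4, -130.0, 118.1]
contact_force: [0.0, -1.7, 1.3]
position: [615.4, -118.2, 119.7]
contact_force: [-0.5, -1.9, 1.0]
position: [617.3, -106.3, 121.4]
contact_force: [-0.9, -2.5, 1.0]
position: [619.2, -94.5, 123.1]
contact_force: [-0.1, -3.4, 0.7]
position: [621.1, -82.6, 124.8]
contact_force: [0.2, -1.8, 1.6]
position: [623.0, -70.8, 126.4]
contact_force: [-0.4, -1.4, 0.6]
t 11.18 mill -111.6 -61.9 126.4 F [-0.4 -1.4  0.6] gap 14.8
 xyz/200 [ 0.198  0.    -0.018]  rot/45 [-0.    -0.     0.001] dist 39.8
all 34338 axis x,z [-63. 116.] rms 0.54
y<-70 12895 axis x,z [-62.9 116. ] rms 0.54
y>-56 11409 axis x,z [-63. 116.] rms 0.54
```

View pics/w5.png

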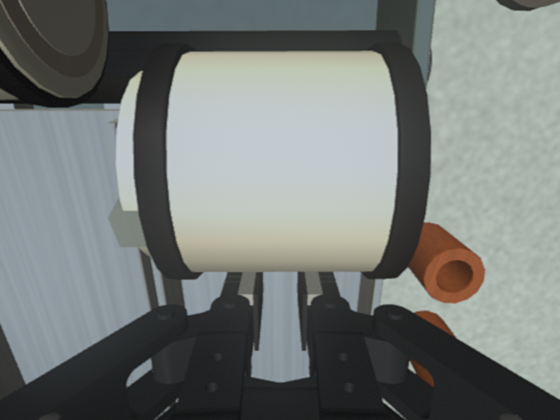

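Still square, with the front roller now just ahead (row ~40). I slow down for the crest.

```bash
python3 -m creep '{"xyz":[[0.009,0,-0.0013],[0.018,0,-0.0026],[0.027,0,-0.0038],[0.036,0,-0.005],[0.045,0,-0.0063]],"rot":[[0,0,0],[0,0,0],[0,0,0],[0,0,0],[0,0,0]],"hand":[0.65,0.65,0.65,0.65,0.65]}'|sed -n '2p;4p'
python3 -m creep '{"xyz":[[0.008,0,-0.0011],[0.016,0,-0.0022],[0.024,0,-0.0034],[0.032,0,-0.0045],[0.04,0,-0.0056]],"rot":[[0,0,0],[0,0,0],[0,0,0],[0,0,0],[0,0,0]],"hand":[0.65,0.65,0.65,0.65,0.65]}'|sed -n '2p;4p'
python3 -m creep '{"xyz":[[0.006,0,-0.0008],[0.012,0,-0.0016],[0.018,0,-0.0025],[0.024,0,-0.0034],[0.03,0,-0.0042]],"rot":[[0,0,0],[0,0,0],[0,0,0],[0,0,0],[0,0,0]],"hand":[0.65,0.65,0.65,0.65,0.65]}'|sed -n '2p;4p'
python3 -m creep '{"xyz":[[0.006,0,-0.0008],[0.012,0,-0.0016],[0.018,0,-0.0025],[0.024,0,-0.0034],[0.03,0,-0.0042]],"rot":[[0,0,0],[0,0,0],[0,0,0],[0,0,0],[0,0,0]],"hand":[0.65,0.65,0.65,0.65,0.65]}'|sed -n '2p;4p'
python3 -c "from h import *;go(-72,-62,130);look()"
```

```text
position: [624.4, -62.0, 127.7]
contact_force: [-0.5, -2.0, 0.3]
position: [625.7, -53.7, 128.6]
contact_force: [-0.2, 0.5, 0.4]
position: [626.5, -49.3, 130.1]
contact_force: [-2.1, -4.8, 2.9]
position: [627.7, -41.8, 130.4]
contact_force: [-0.6, -1.6, 0.7]
t 12.9 mill -82.2 -62.0 130.4 F [-0.6 -1.6  0.7] gap 14.6
 xyz/200 [0.051 0.    0.002]  rot/45 [ 0.    -0.001  0.001] dist 10.3
all 34517 axis x,z [-33.6 120.6] rms 0.54
y<-70 12976 axis x,z [-33.6 120.6] rms 0.54
y>-56 11469 axis x,z [-33.7 120.6] rms 0.54
```

```bash
python3 -m creep '{"xyz":[[0.004,0,-0.0004],[0.008,0,-0.0008],[0.012,0,-0.0012],[0.016,0,-0.0016],[0.02,0,-0.002]],"rot":[[0,0,0],[0,0,0],[0,0,0],[0,0,0],[0,0,0]],"hand":[0.65,0.65,0.65,0.65,0.65]}'|sed -n '2p;4p'
python3 -m creep '{"xyz":[[0.004,0,0],[0.008,0,0],[0.012,0,0],[0.016,0,0],[0.02,0,0]],"rot":[[0,0,0],[0,0,0],[0,0,0],[0,0,0],[0,0,0]],"hand":[0.65,0.65,0.65,0.65,0.65]}'|sed -n '2p;4p'
python3 -c "from h import *;go(-72,-62,130);look()"
python3 -m creep '{"xyz":[[0.003,0,0],[0.006,0,0],[0.009,0,0],[0.012,0,0],[0.015,0,0]],"rot":[[0,0,0],[0,0,0],[0,0,0],[0,0,0],[0,0,0]],"hand":[0.65,0.65,0.65,0.65,0.65]}'|sed -n '2p;4p'
python3 -c "from h import *;go(-72,-62,130);look()"
```

```text
position: [628.2, -38.1, 130.7]
contact_force: [-0.7, -0.3, 0.9]
position: [628.9, -34.2, 130.7]
contact_force: [0.7, 0.6, 0.1]
t 13.78 mill -74.5 -61.9 130.7 F [0.7 0.6 0.1] gap 14.3
 xyz/200 [0.013 0.001 0.004]  rot/45 [-0.    -0.001  0.001] dist 2.7
all 34745 axis x,z [-25.8 121.2] rms 0.54
y<-70 13038 axis x,z [-25.8 121.2] rms 0.53
y>-56 11568 axis x,z [-25.9 121.2] rms 0.54
position: [629.4, -31.4, 130.9]
contact_force: [0.0, 1.0, 0.3]
t 14.25 mill -71.7 -61.9 130.9 F [0.  1.  0.3] gap 15.0
 xyz/200 [-0.001  0.     0.004]  rot/45 [-0.    -0.     0.001] dist 0.9
all 37170 axis x,z [-19.2 120.8] rms 0.54
y<-70 13935 axis x,z [-19.1 120.8] rms 0.54
y>-56 12385 axis x,z [-19.2 120.8] rms 0.54
```

```bash
python3 -m creep '{"xyz":[[0,0,0],[0,0,0],[0,0,0],[0,0,0],[0,0,0]],"rot":[[0,0,0],[0,0,0],[0,0,0],[0,0,0],[0,0,0]],"hand":[0.65,0.65,0.65,0.65,0.65]}'|sed -n '2p;4p'
python3 -c "from h import *;look()"
python3 -m creep '{"xyz":[[0,0,0],[0,0,0],[0,0,0],[0,0,0],[0,0,0]],"rot":[[0,0,0],[0,0,0],[0,0,0],[0,0,0],[0,0,0]],"hand":[0.65,0.65,0.65,0.65,0.65]}'|sed -n '2p;4p'
python3 -c "from h import *;go(-72,-62,131);look()"
```

```text
position: [629.3, -31.6, 130.9]
contact_force: [0.8, 0.7, -0.7]
all 36852 axis x,z [ -1.2 115.9] rms 0.56
y<-70 13815 axis x,z [ -1.2 115.9] rms 0.56
y>-56 12285 axis x,z [ -1.3 115.9] rms 0.56
position: [629.4, -31.5, 130.9]
contact_force: [-0.3, -0.1, -0.2]
t 15.18 mill -71.9 -61.9 130.9 F [-0.3 -0.1 -0.2] gap 14.9
 xyz/200 [-0.001  0.    -0.   ]  rot/45 [ 0.    -0.     0.001] dist 0.2
all 36921 axis x,z [ -1.2 115.9] rms 0.56
y<-70 13879 axis x,z [ -1.2 115.9] rms 0.56
y>-56 12287 axis x,z [ -1.3 115.9] rms 0.56
```

The jar is home and at rest: its axis is at x≈-1, z≈116, against an expected 0 and 117. I withdraw back and up, then check.

```bash
python3 -m creep '{"xyz":[[-0.02,0,-0.02],[-0.06,0,-0.1],[-0.1,0,-0.25],[-0.14,0,-0.4],[-0.18,0,-0.55]],"rot":[[0,0,0],[0,0,0],[0,0,0],[0,0,0],[0,0,0]],"hand":[0.65,0.65,0.65,0.65,0.65]}'|sed -n '2p;4p'
python3 -m creep '{"xyz":[[-0.15,0,-0.03],[-0.3,0,-0.06],[-0.45,0,-0.1],[-0.6,0,-0.1],[-0.75,0,-0.1]],"rot":[[0,0,0],[0,0,0],[0,0,0],[0,0,0],[0,0,0]],"hand":[0.65,0.65,0.65,0.65,0.65]}'|sed -n '2p;4p'
python3 -m creep '{"xyz":[[0,0,0],[0,0,0],[0,0,0],[0,0,0],[0,0,0]],"rot":[[0,0,0],[0,0,0],[0,0,0],[0,0,0],[0,0,0]],"hand":[0.65,0.65,0.65,0.65,0.65]}'|sed -n '1,2p'
python3 -c "
from h import *
p,d=snapshot('scene');cv2.imwrite('pics/s2.png',p[:,:,::-1])"
```

```text
position: [623.2, -67.6, 242.0]
contact_force: [0.3, -0.4, -0.7]
position: [599.5, -216.9, 262.5]
contact_force: [0.4, -0.1, -0.9]
t: 16.48
position: [600.0, -213.9, 261.0]
```

View pics/s2.png

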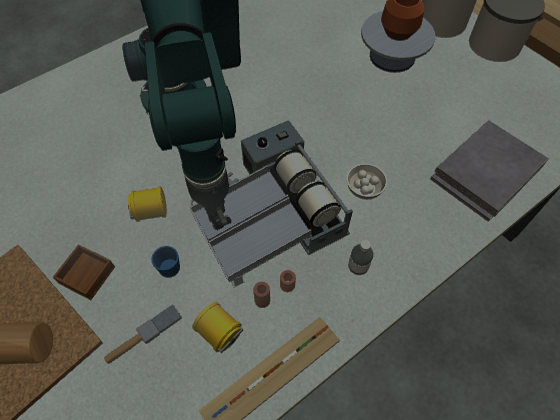

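Both jars lie on the rollers, at (295,172) and (319,203). Everything else is in place and the arm is clear.

```bash
python3 -c "from plant import *;print(finish_job())"
```

```text
the job is handed in; nothing more can be done
None
```

The waiting jar was pushed up its gutter, dropped between the two rollers and is resting there beside the first jar. The final picture shows nothing else moved, and the job was handed in at about 16.5 s with the arm clear.

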